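Clear the last labelled carton from the catch tray into the tote

TASK

Take the finished carton off the sloping catch tray, stand it on one end on the black mat and let go of it. Then take it again from above and lower it into the blue tote, so that it stands on end on the tote's floor, broad face to broad face beside the carton already there. Do not drop it or knock the other carton over, and leave the label roll and the stamp where they are.

Things in the scene. Friction and masses are not known exactly. Their poses are not given: they have to be found in the camera images.
- carton: Small brown carton with a white barcode label on its top face, a box 65 (own x) x 100 (own y) x 45 mm (own z), 0.1 to 0.2 kg. Origin at the centre of its 65 x 100 underside, z up out of the labelled top. It starts lying on the tray, top face up, its y axis pointing down the slope, its low end about 1 mm short of the lip. The broad faces are the 65 x 100 ones. Standing on end, it is 100 mm high on a 65 x 45 mm foot, its y axis vertical (up or down: either end will do).
- carton_mid (a point): the middle of that carton, 22.5 mm from its origin along its z; axes as the carton's
- tray: Fixed aluminium catch tray, 138 (x) x about 127 (y) mm overall: a flat plate sloping 18 degrees down towards its +y end, clear width 130 mm, with 8 mm high rims along both sides and an 18 mm lip across the low (+y) end; the high (-y) end is open and points to the right and somewhat towards the robot. Origin on the desk below the middle of the plate, where the plate's upper side is 34 mm high; the high edge is 53 mm high and the low edge 15 mm. x is level, across the slope.
- mat: Fixed black rubber set-down mat, 100 x 100 x 2 mm; origin at the centre of its underside, on the desk.
- tote: Fixed blue plastic tote, open at the top, 155 (x) x 145 (y) x 90 mm high outside, walls and floor 5 mm thick (inside 145 x 135 mm). Origin under its centre, on the desk. One carton already stands in its -y half; the +y half is free.
- carton_b: A second carton of the same kind, loose, already standing on end in the tote's -y half, its broad faces square to the tote's y axis, its y axis vertical. Origin at the centre of its 65 x 100 underside, which faces the free +y half; its z axis points away from the free half and the carton is 45 mm thick along it.
- label_roll: bystander: roll of white labels lying flat, 61 mm across, 30 mm high; origin at the centre of its underside
- stamp: bystander: rubber stamp with a black handle and wooden foot, 36 x 36 x 70 mm high; origin at the centre of its underside

How it is judged:
On the way:
1. the carton stands on one end on the mat, within 7 degrees of upright, its middle over the mat, still and let go ((angle between carton's own y axis and vertical below 0.12 rad or angle between carton's own y axis and vertical above 3.0216 rad) and z of carton_mid in the frame of mat between 0.045 and 0.058 m and x of carton_mid in the frame of mat between -0.045 and 0.045 m and y of carton_mid in the frame of mat between -0.045 and 0.045 m and contact force between the fingers and carton below 0.2 N and linear speed of carton below 0.03 m/s), for 0.3 s.
At the end, for the whole second after the job is handed in: The carton stands on end (within 7 degrees) on the tote's floor, at rest, its broad faces within 15 degrees of parallel to those of the carton already there, which still stands on end in the tote ((angle between carton's own y axis and vertical below 0.12 rad or angle between carton's own y axis and vertical above 3.0216 rad) and (angle between carton_b's own y axis and vertical below 0.12 rad or angle between carton_b's own y axis and vertical above 3.0216 rad) and z of carton_mid in the frame of tote between 0.048 and 0.062 m and x of carton_mid in the frame of tote between -0.0725 and 0.0725 m and y of carton_mid in the frame of tote between -0.0675 and 0.0675 m and angle between the z axis of carton and the z axis of carton_b, either way round below 0.26 rad and linear speed of carton below 0.02 m/s and angular speed of carton below 0.1 rad/s and x of carton_b in the frame of tote between -0.0725 and 0.0725 m and y of carton_b in the frame of tote between -0.0675 and 0.0675 m and z of carton_b in the frame of tote between 0.045 and 0.066 m); the robot touches nothing.
It fails at once if the carton is dropped (it moves faster than 0.7 m/s with no finger on it, a fall of about 25 mm) (contact force between the fingers and carton below 0.1 N and linear speed of carton above 0.7 m/s).
It fails at once if the carton in the tote is knocked over (tipped more than 25 degrees) (angle between carton_b's own y axis and vertical between 0.44 and 2.7 rad).
It fails at once if the label roll or the stamp is moved more than 25 mm (distance of any of label_roll, stamp from where it was at the start of the episode above 0.025 m).
It also fails if it takes over 51 s, if anything falls off the work surface, if the arm or the gripper's body presses on something with over 40 N, if the wrist force passes 120 N, or if a joint passes its speed limit or range.

ROBOT

A 7-joint arm with a two-finger parallel gripper is mounted at the origin on a cart in front of the work surface, level with it; the furniture and walls round the work are solid. World frame = base frame: x ahead of the robot, y to its left, z up, the work surface at z = 0. Lengths are in m, angles in rad, forces in N, time in s.
With the tool pointing down it reaches from about 0.4 to 0.9 m from the base axis. Payload 5.6 kg.
Tool frame: the origin (TCP) lies midway between the tips of the shut fingers; the grasp point (between the pads) lies 19 mm behind it; z points along the fingers, y is the line along which they close (so a half turn about z gives the same grasp; the last joint's range is limited). The gripper opens to 92 mm and grips with 3 to 60 N. Pads are 20 mm wide; open, the fingers measure 128 mm over their backs; the gripper's body (75 mm by 189 mm) begins 69 mm behind the grasp point.
Start: joints at [-1.166, 0.468, -0.012, 1.603, 0.006, 1.071, -0.056], TCP at [0.281, 0.586, 0.215] pointing down, gripper open.
Joint ranges: [-2.53, 2.53], [-0.31, 2.02], [-1.57, 1.55], [0.28, 2.44], [-1.29, 4.43], [0.15, 1.84], [-2.92, 2.92]. Speed limits (rad/s): [2.57, 2.57, 3.14, 3.14, 3.14, 3.14, 3.14].

INTERFACE

Orientations are given as a 3x3 rotation matrix whose columns are the frame's x, y, z axes.
In Python, from station import env, effector, solver, viewer, workorder, search_frame, tip_of gives the robot as it stands. Calls block until the motion is done:
- env.reach(position, orientation): joint-space move of the TCP to a pose.
- env.movel(position, frame=None, rate=0.15): straight line of the TCP; frame=None keeps the orientation; rate is the mean speed in m/s.
- env.goto_joints(angles): joint-space move.
- effector.release() and effector.grasp(squeeze=None): open the fingers fully, or close them until they stop; squeeze is the grip in N (None keeps the last).
- env.pause(seconds).
- solver.inverse_kinematics(position, orientation): joint angles nearest the present ones, or None.
- env.sense(): the state.
- viewer.read_camera(name): name is "scene" or "top" or "wrist"; returns (picture, depth): 384x512x3 uint8, red, green, blue; 384x512 float32, m along the optical axis (not along the pixel's ray), 0 where there is no reading.
- viewer.camera_info(name): a dict with "intrinsics" (3x3 intrinsics, pixels), "eye" and "rotation" of the camera in the world; the wrist camera has in their place "T_tool_cam" (4x4, takes a point from camera to tool coordinates, whose origin is the TCP and whose axes are the flange's). Camera axes: x right, y up, looking along -z (the intrinsics and any distortion apply to the point x, -y, -z); pixel columns grow to the right and rows downward; lengths in m; the calibration is good to about 2 mm. The wrist camera is an equidistant fisheye: a pixel r from the principal point sees the ray r / f radians off the axis. A picture is of the moment at which its call begins: read the wrist's pose just before it. camera_info takes no time and is no camera call.
A pose or a line that the arm cannot do raises env.PlanningError and nothing moves.
- workorder.finish_job(): hands the job in; it is judged then, once.
Trained networks look in the newest picture that a camera, given by its name, has taken for a name from the list of things; names that differ only in an ending like _2 or _b are one class to them, and where a whole thing is asked for, a point or a joint stands for the part that bears it (a point fixed in the world has none). Each returns a list of dicts, best first, with "score" (0 to 1); they miss things now and then, are a little off and sometimes report something else, mostly with a low value. They report only what shows in the picture. A call takes as long as a camera call.
- search_frame(camera, name): "at" ([x, y, z] in m, in world coordinates, good to about 4 mm: the middle of the surface that is visible of it).
- tip_of(camera, name): "at" ([x, y, z] in m, in world coordinates, good to about 4 mm: a listed point, or the origin of a listed thing).
The state is a dict: "t": time; "joint_positions": joint angles; "joint_velocities": joint speeds; "tau": joint torques, N m; "ee_pos": TCP position; "tcp_rot": TCP orientation; "wrist_force": force on the tool from outside, world axes, zero at the start; "moment": the same for the moment, N m; "gripper_width": finger opening in m; "grasp_force": force on a finger pad.
Only numpy, scipy, OpenCV 4.12 (cv2) and the standard library are available. Lean on these libraries where they do the work, as an engineer would, in place of code of your own. Each camera call takes 0.05 s, during which the arm holds its last target. There are 200 camera calls.

## Working session

There is one attempt and no reset: what is moved stays moved. The work goes in short steps, each a Python script; the robot and the scene stay as the last script left them, time stands still between calls to the robot, and variables do not carry over. Pictures are saved under pics/ and viewed, at most 10 in all, crops included, and the job is handed in when it is done.

```bash
ls; mkdir -p pics
python3 - <<'E'
from station import env, effector, solver, viewer, workorder, search_frame, tip_of
import cv2,numpy as np
for c in ["scene","top"]:
    p,d=viewer.read_camera(c); cv2.imwrite(f"pics/{c}0.png",p[:,:,::-1]); i=viewer.camera_info(c); print(c,i["eye"],i["rotation"],i["intrinsics"])
    np.savez(f"pics/{c}0.npz",p=p,d=d)
    for n in ["carton","tray","mat","tote","carton_b","label_roll","stamp"]:
        print(n,[(np.round(r["at"],3),round(r["score"],2)) for r in search_frame(c,n)[:3]],[(np.round(r["at"],3),round(r["score"],2)) for r in tip_of(c,n)[:3]])
print(env.sense()["t"])
E
```

```text
pics
scene [-0.14501017 -0.60593372  0.55502931] [[ 0.55733636  0.46707999 -0.68644917]
 [-0.83014232  0.3288997  -0.45020963]
 [ 0.01548901  0.8207687   0.57105063]] [[365.2908395    0.         261.46120384]
 [  0.         365.2908395  197.45157914]
 [  0.           0.           1.        ]]
carton [(array([ 0.495, -0.103,  0.069]), 0.88), (array([ 0.488, -0.454,  0.1  ]), 0.76)] [(array([ 0.509, -0.427,  0.058]), 0.92), (array([ 0.51 , -0.08 ,  0.038]), 0.6)]
tray [(array([ 0.477, -0.117,  0.037]), 0.66)] [(array([ 0.51 , -0.089,  0.004]), 0.57)]
mat [(array([ 0.492, -0.26 , -0.   ]), 0.67)] [(array([ 0.499, -0.26 , -0.001]), 0.81)]
tote [(array([ 0.488, -0.453,  0.099]), 0.15)] [(array([ 0.521, -0.425, -0.   ]), 0.69)]
carton_b [(array([ 0.495, -0.103,  0.069]), 0.88), (array([ 0.488, -0.454,  0.1  ]), 0.76)] [(array([ 0.509, -0.427,  0.058]), 0.92), (array([ 0.51 , -0.08 ,  0.038]), 0.6)]
label_roll [(array([ 0.319, -0.345,  0.034]), 0.72)] [(array([ 0.329, -0.339,  0.004]), 0.62)]
stamp [(array([ 0.332, -0.247,  0.014]), 0.98)] [(array([ 0.34 , -0.243, -0.002]), 0.79)]
top [ 0.3
[... 458 characters left out ...]
 0.498, -0.259,  0.002]), 0.38)]
tray [(array([ 0.491, -0.102,  0.035]), 0.76)] [(array([ 0.508, -0.092, -0.002]), 0.69)]
mat [(array([ 0.497, -0.26 ,  0.005]), 0.76)] [(array([ 0.5  , -0.257,  0.005]), 0.73)]
tote [(array([ 0.537, -0.421,  0.026]), 0.95)] [(array([ 0.518, -0.424,  0.004]), 0.78)]
carton_b [(array([ 0.513, -0.08 ,  0.07 ]), 0.7), (array([ 0.495, -0.445,  0.108]), 0.64), (array([ 0.495, -0.262,  0.005]), 0.34)] [(array([ 0.513, -0.084,  0.029]), 0.59), (array([ 0.498, -0.259,  0.002]), 0.38)]
label_roll [(array([ 0.328, -0.339,  0.032]), 0.66)] [(array([ 0.328, -0.339,  0.002]), 0.9)]
stamp [(array([ 0.344, -0.239,  0.02 ]), 0.68)] [(array([ 0.344, -0.24 , -0.001]), 0.5)]
1.5
```

View pics/scene0.png

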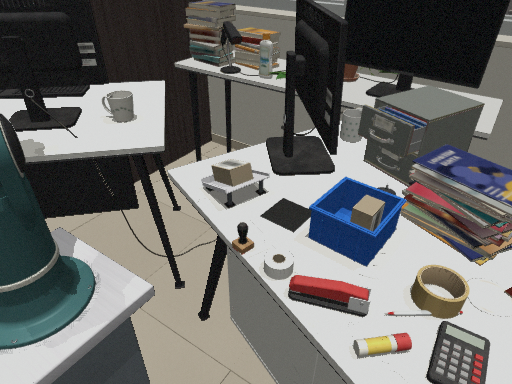

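View pics/top0.png

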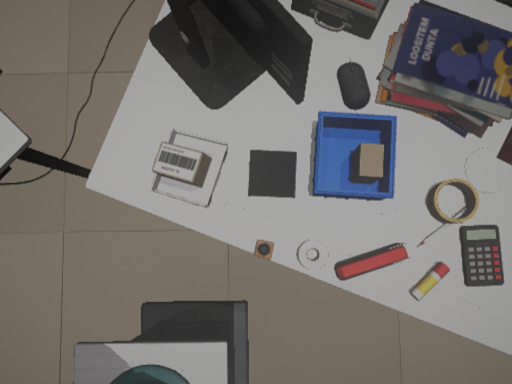

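The scene view shows the tray with the carton (235,175), the mat (288,213) and the tote (355,218). In the top view the carton is at (180,162), the mat at (272,173), and the tote at (355,155) with its free half on the left (+y). The monitor overhangs around (290,60). Next I'll get the exact geometry from depth.

```bash
cat > h.py <<'E'
import numpy as np,cv2
from station import env, effector, solver, viewer, workorder, search_frame, tip_of
def cloud(c,d):
    i=viewer.camera_info(c);K=i["intrinsics"];v,u=np.indices(d.shape)
    P=np.stack([(u-K[0,2])/K[0,0]*d,-(v-K[1,2])/K[1,1]*d,-d],-1)
    return P@np.array(i["rotation"]).T+np.array(i["eye"])
def rect(xy):
    r=cv2.minAreaRect((xy*1000).astype(np.float32)); return np.round(r[0],1),np.round(r[1],1),round(r[2],1)
E
python3 - <<'E'
from h import *
z=np.load("pics/top0.npz");p,d=z["p"],z["d"];W=cloud("top",d)
X,Y,Z=W[...,0],W[...,1],W[...,2]; ok=d>0
def box(x0,x1,y0,y1): return ok&(X>x0)&(X<x1)&(Y>y0)&(Y<y1)
print("desk z",np.median(Z[box(.40,.44,-.40,-.2)]))
m=box(.44,.6,-.17,0)&(Z>.05)
# carton top: plane fit with iterative selection
m=cv2.erode((box(.43,.6,-.18,.02)&(Z>.056)).astype(np.uint8),np.ones((3,3)))>0
P=W[m];c=P.mean(0);
for _ in range(5):
    n=np.linalg.svd(P-P.mean(0),full_matrices=False)[2][2];c=P.mean(0);Q=W[box(.43,.6,-.18,.02)&(Z>.05)];P=Q[abs((Q-c)@n)<.004]
n*=np.sign(n[2]);print("top plane",n,"tilt",np.degrees(np.arccos(n[2])),"c",c,len(P), "az",np.degrees(np.arctan2(n[1],n[0])))
# in-plane rect
s=np.array([n[0],n[1],0]);s/=np.linalg.norm(s);xa=np.cross(s,n)*1;xa/=np.linalg.norm(xa);ya=np.cross(n,xa)
q=np.stack([(P-c)@xa,(P-c)@ya],-1);r=rect(q);print("xa",xa,"ya",ya,"rect",r,"centre",c+xa*r[0][0]/1e3+ya*r[0][1]/1e3)
hsv=cv2.cvtColor(p,cv2.COLOR_RGB2HSV)
mat=box(.42,.58,-.34,-.18)&(p.max(2)<60)&(abs(Z)<.02);print("mat",rect(W[mat][:,:2]),np.median(Z[mat]))
blue=(hsv[...,0]>100)&(hsv[...,0]<130)&(hsv[...,1]>120)
t=box(.38,.68,-.56,-.3)&blue&(Z>.08)&(Z<.1);print("tote rim",rect(W[t][:,:2]),t.sum(),np.median(Z[t]))
b=box(.42,.6,-.5,-.36)&(Z>.098)&(Z<.12)&~blue;print("cb",rect(W[b][:,:2]),b.sum(),np.median(Z[b]))
f=box(.46,.57,-.41,-.38)&blue;print("floor",np.median(Z[f]))
tall=box(.3,.9,-.7,.3)&(Z>.12)
for y0 in np.arange(-.6,.3,.1):
    k=tall&(Y>y0)&(Y<y0+.1)
    if k.sum(): print("tall y",round(y0,2),"minx",X[k].min().round(3),"z",Z[k].min().round(2),Z[k].max().round(2))
E
```

```text
desk z 0.0010674468652639435
top plane [0.09921818 0.29286671 0.9509915 ] tilt 18.01205013471622 c [ 0.51562064 -0.06972631  0.0754934 ] 1390 az 71.28450829483168
xa [ 0.94712356 -0.32086909  0.        ] ya [ 0.30514378  0.90070645 -0.30921701] rect (array([0.4, 1.6]), array([102.2,  65.3]), 89.5) centre [ 0.51648772 -0.06841353  0.07499865]
mat (array([ 500.7, -260.4]), array([94.5, 93.2]), 86.9) 0.003436955029963773
tote rim (array([ 521.5, -422.6]), array([153.9, 164.7]), 85.2) 1420 0.09101972275951847
cb (array([ 506.7, -450.2]), array([46.1, 65.2]), 85.4) 806 0.10618806397533032
floor 0.006433295207187606
tall y -0.6 minx 0.606 z 0.12 0.16
tall y -0.5 minx 0.634 z 0.12 0.2
tall y -0.4 minx 0.601 z 0.12 0.44
tall y -0.3 minx 0.599 z 0.14 0.44
tall y -0.2 minx 0.691 z 0.12 0.37
tall y -0.1 minx 0.741 z 0.12 0.29
```

Run:
```python
from h import *
Ws=[]
for c in ["top","scene"]:
    d=np.load(f"pics/{c}0.npz")["d"];W=cloud(c,d)[d>0];Ws.append(W)
for c,W in zip(["top","scene"],Ws):
  print(c)
  for y0 in np.arange(-.5,-.04,.03):
    o=[]
    for z0,z1 in [(.13,.2),(.2,.28),(.28,.36),(.36,.5)]:
        k=W[(W[:,1]>y0)&(W[:,1]<y0+.03)&(W[:,2]>z0)&(W[:,2]<z1)&(W[:,0]>.35)&(W[:,0]<1.2)]
        o.append(np.sort(k[:,0])[5].round(3) if len(k)>8 else None)
    print(round(y0,2),o)
def R(zt,yt):
    zt=zt/np.linalg.norm(zt);yt=yt-zt*(yt@zt);yt/=np.linalg.norm(yt);return np.stack([np.cross(yt,zt),yt,zt],-1)
s=np.array([.3209,.9471,0]);xa=np.array([.9471,-.3209,0]);dn=np.array([0,0,-1.])
mid=np.array([.5165,-.0684,.075])-.0225*np.array([.0992,.2929,.951]);print("mid",mid)
a5=np.radians(-4.7)
for ti in [0,10,20,30,40]:
    t=np.radians(ti);zt=np.cos(t)*dn+np.sin(t)*s
    for sg in (1,-1):
        Rg=R(zt,sg*xa);g=mid+.019*zt;q=solver.inverse_kinematics(g,Rg)
        qa=solver.inverse_kinematics(g-.12*zt,Rg)
        o=[]
        for yaw in (-18.7,-4.7):
            a=np.radians(yaw);xx=np.array([np.cos(a),np.sin(a),0]);ss=np.array([-np.sin(a),np.cos(a),0])
            tf=np.radians(72-ti);zf=np.cos(tf)*dn-np.sin(tf)*ss
            qq=solver.inverse_kinematics(np.array([.49,-.26,.054])+.019*zf,R(zf,sg*xx));o.append(None if qq is None else np.round(qq,2))
        print(ti,sg,None if q is None else np.round(q,2),qa is not None,o)
xx=np.array([np.cos(a5),np.sin(a5),0])
for sg in(1,-1):
  for P in ([.49,-.26,.08],[.524,-.394,.08],[.524,-.394,.25]):
    q=solver.inverse_kinematics(np.array(P),R(dn,sg*xx));print(sg,P,None if q is None else np.round(q,2))
```

```text
top
-0.5 [np.float64(0.637), None, None, None]
-0.47 [np.float64(0.745), np.float64(0.754), None, None]
-0.44 [np.float64(0.75), np.float64(0.759), None, None]
-0.41 [np.float64(0.753), np.float64(0.771), None, None]
-0.38 [np.float64(0.756), None, None, None]
-0.35 [np.float64(0.772), None, None, None]
-0.32 [np.float64(0.608), np.float64(0.605), np.float64(0.602), np.float64(0.6)]
-0.29 [np.float64(0.627), np.float64(0.62), np.float64(0.614), np.float64(0.607)]
-0.26 [np.float64(0.664), np.float64(0.655), np.float64(0.65), np.float64(0.644)]
-0.23 [None, np.float64(0.664), np.float64(0.658), np.float64(0.664)]
-0.2 [None, np.float64(0.701), np.float64(0.693), np.float64(0.699)]
-0.17 [None, np.float64(0.736), np.float64(0.734), None]
-0.14 [np.float64(0.734), np.float64(0.734), np.float64(0.735), None]
-0.11 [np.float64(0.735), np.float64(0.734), np.float64(0.734), None]
-0.08 [None, None, None, None]
-0.05 [None, None, None, None]
scene
-0.5 [np.float64(0.648), np.float64(0.794), None, None]
-0.47 [np.float64(0.745), np.float64(0.801), None, None]
-0.44 [np.float64(0.751), np.floa
[... 2469 characters left out ...]
True [array([-0.36,  0.73,  0.64,  2.  ,  0.24,  0.63, -0.36]), array([-0.35,  0.68,  0.6 ,  2.09,  0.45,  0.47, -0.35])]
40 -1 [ 0.12  0.7   0.43  2.06 -1.2   1.07 -2.02] True [array([-0.02,  0.64,  0.19,  1.98,  0.66,  0.76,  2.41]), array([-0.03,  0.6 ,  0.19,  2.07,  0.84,  0.63,  2.45])]
1 [0.49, -0.26, 0.08] [-0.27  0.67  0.94  1.98 -0.72  0.86  0.98]
1 [0.524, -0.394, 0.08] [-0.04  0.84  0.96  1.73 -0.8   1.02  1.14]
1 [0.524, -0.394, 0.25] [ 0.02  0.54  0.83  1.59 -0.43  1.2   0.86]
-1 [0.49, -0.26, 0.08] [-0.46  0.98  1.34  1.99 -1.08  1.16 -1.87]
-1 [0.524, -0.394, 0.08] [-0.18  1.11  1.33  1.74 -1.13  1.29 -1.79]
-1 [0.524, -0.394, 0.25] [-0.2   0.81  1.34  1.6  -0.8   1.38 -1.98]
```

```bash
cat >> h.py <<'E'
def R(zt,yt):
    zt=zt/np.linalg.norm(zt);yt=yt-zt*(yt@zt);yt/=np.linalg.norm(yt);return np.stack([np.cross(yt,zt),yt,zt],-1)
dn=np.array([0,0,-1.]);xa=np.array([.9471,-.3209,0]);n=np.array([.0992,.2929,.951]);n/=np.linalg.norm(n)
s=np.array([.3209,.9471,0]);C0=np.stack([xa,np.cross(n,xa),n],-1)
mid=np.array([.5165,-.0684,.075])-.0225*n
t=np.radians(20);zt=np.cos(t)*dn+np.sin(t)*s;Rg=R(zt,xa);g=mid+.008*n+.019*zt
a=np.radians(-4.7);xx=np.array([np.cos(a),np.sin(a),0]);yy=np.array([-np.sin(a),np.cos(a),0])
C1=np.stack([xx,dn,np.cross(xx,dn)],-1);R1=C1@C0.T@Rg
def place_tcp(m): return np.array(m)+C1@C0.T@(g-mid)
def st():
    e=env.sense();print(round(e["t"],2),np.round(e["ee_pos"],4),"F",np.round(e["wrist_force"],2),"w",round(e["gripper_width"],4),"gf",np.round(e["grasp_force"],1));return e
E
python3 - <<'E'
from h import *
env.reach(g-.11*zt,Rg);st()
env.movel(g-.0*zt,rate=.08);st()
effector.grasp(25);st()
p,d=viewer.read_camera("scene");cv2.imwrite("pics/grasp.png",cv2.resize(p[110:260,150:420],None,fx=2.5,fy=2.5)[:,:,::-1])
E
```

```text
4.09 [ 0.5054 -0.101   0.1467] F [ 0.79 -0.25 -0.04] w 0.0918 gf 0.0
5.62 [ 0.5174 -0.0667  0.0438] F [ 0.99 -0.34  0.25] w 0.0917 gf 0.0
6.13 [ 0.5172 -0.0664  0.0435] F [ 0.17 -0.43  2.28] w 0.0647 gf 25.0
```

View pics/grasp.png

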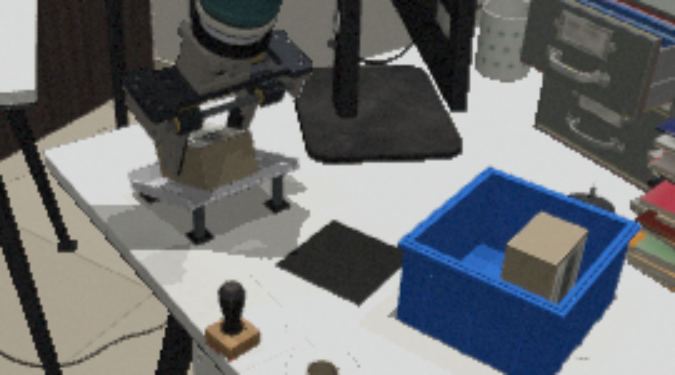

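The gripper straddles the carton on the tray at about (210,150), and the 64.7 mm width matches the 65 mm side. Next I'll lift it, turn it and stand it on the mat.

Run:
```python
from h import *
env.movel(env.sense()["ee_pos"]+.02*n,rate=.08)
env.movel(env.sense()["ee_pos"]+np.array([0,0,.1]),rate=.15);st()
M=np.array([.487,-.256,.052])
env.reach(place_tcp(M+[0,0,.07]),R1);st()
p,d=viewer.read_camera("scene");cv2.imwrite("pics/turn.png",cv2.resize(p[110:260,150:420],None,fx=2.5,fy=2.5)[:,:,::-1])
env.movel(place_tcp(M+[0,0,.012]),rate=.1);env.pause(.2);e=st();f0=e["wrist_force"][2]
for k in range(1,18):
    env.movel(place_tcp(M+[0,0,.012-.001*k]),rate=.02)
    f=env.sense()["wrist_force"][2]-f0
    if f>3: break
print(k,f);st()
```

```text
7.4 [ 0.5187 -0.0601  0.1618] F [-0.17  1.04 -1.81] w 0.065 gf 25.0
8.25 [ 0.4856 -0.2631  0.1098] F [-0.41  0.27 -1.65] w 0.065 gf 25.0
9.23 [ 0.4867 -0.2629  0.0527] F [ 0.08  0.19 -0.8 ] w 0.0648 gf 25.0
10 4.819274799073577
11.73 [ 0.4864 -0.2632  0.0428] F [-0.85  1.87  4.02] w 0.0649 gf 25.0
```

View pics/turn.png

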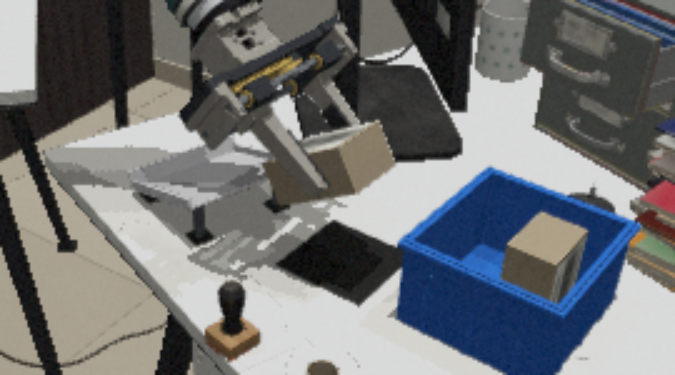

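Run:
```python
from h import *
p,d=viewer.read_camera("scene");cv2.imwrite("pics/now.png",cv2.resize(p[130:250,200:380],None,fx=4,fy=4,interpolation=2)[:,:,::-1]);np.savez("pics/now.npz",p=p,d=d)
e=env.sense();print(np.round(e["tcp_rot"]-R1,3),np.degrees(np.arccos(-e["tcp_rot"][2,2])))
```

```text
[[ 0. -0. -0.]
 [-0. -0. -0.]
 [-0.  0.  0.]] 52.021531400191414
```

View pics/now.png

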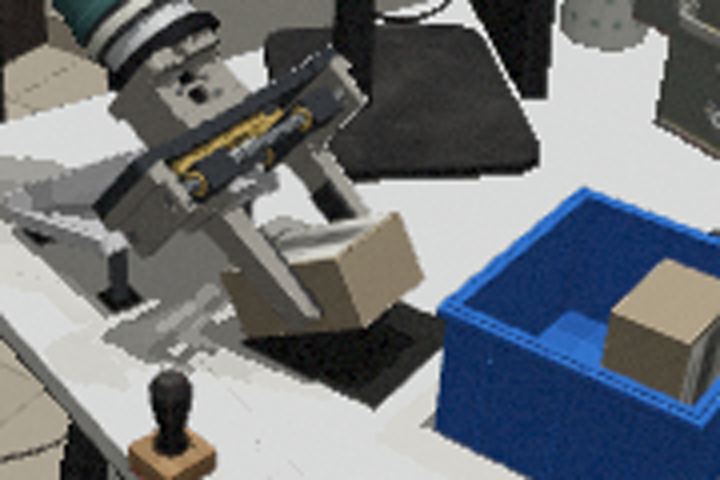

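The carton pivoted between the pads while the tool turned. It's still held, but nearly level, with its +y end touching the mat. I'll lower it flat, release it, re-grip it near the +y end from above with a light squeeze so it hangs upright, and set that down.

Run:
```python
from h import *
effector.grasp(12);e=st();P=e["ee_pos"].copy()
for k in range(1,12):
    env.movel(P-[0,0,.002*k],rate=.04)
    f=env.sense()["wrist_force"]
    print(2*k,np.round(f,1))
    if f[2]>14: break
env.pause(.2);st()
p,d=viewer.read_camera("scene");cv2.imwrite("pics/low.png",cv2.resize(p[130:250,200:380],None,fx=4,fy=4,interpolation=2)[:,:,::-1])
```

```text
12.0 [ 0.4864 -0.2633  0.0427] F [-0.52  0.05  5.46] w 0.0648 gf 12.0
2 [-0.6 -1.6  6.1]
4 [ 0.7 -3.9  7.1]
6 [ 0.3 -5.2  8.1]
8 [ 0.2 -6.4  9. ]
10 [ 1.3 -3.8  9.7]
12 [-0.2 -0.3  4. ]
14 [ 0.4 -1.8  4.1]
16 [-0.1 -2.6  5.4]
18 [ 0.1 -2.5  6.6]
20 [ 1.6 -2.4  6.8]
22 [-0.5 -2.7  7.3]
14.95 [ 0.486  -0.2645  0.0217] F [ 0.36 -3.24  6.34] w 0.065 gf 12.0
```

View pics/low.png

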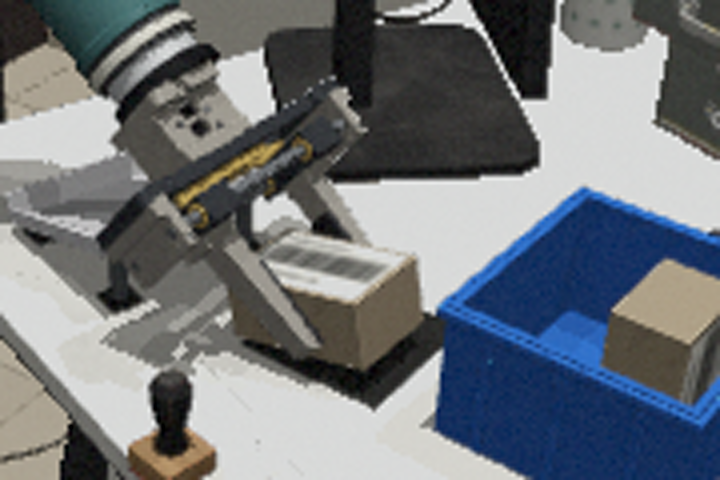

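The picture shows the carton almost flat on the mat at about (330,300), label up. Now I'll release, back off and measure it.

Run:
```python
from h import *
effector.release();e=env.sense();env.movel(e["ee_pos"]-.13*e["tcp_rot"][:,2]);st()
def mr(c):
    p,d=viewer.read_camera(c);np.savez(f"pics/{c}1.npz",p=p,d=d);W=cloud(c,d)
    m=(d>0)&(abs(W[...,0]-.487)<.08)&(abs(W[...,1]+.26)<.085)&(W[...,2]>.037)&(W[...,2]<.07)
    m=cv2.morphologyEx(m.astype(np.uint8),cv2.MORPH_OPEN,np.ones((3,3)))>0
    P=W[m];print(c,m.sum(),rect(P[:,:2]),np.round(np.percentile(P[:,2],[5,50,95]),4),np.round(P[:,:2].mean(0),4))
    A=np.c_[P[:,:2]-P[:,:2].mean(0),np.ones(len(P))];print("slope",np.linalg.lstsq(A,P[:,2],rcond=None)[0])
    print([(np.round(r["at"],3),round(r["score"],2)) for r in search_frame(c,"carton")[:3]])
mr("top");mr("scene")
```

```text
16.58 [ 0.4943 -0.1616  0.1004] F [ 0.21  0.96 -0.57] w 0.0917 gf 0.0
top 1551 (array([ 487.5, -248.5]), array([99.9, 65.5]), 84.9) [0.0452 0.0484 0.0514] [ 0.4866 -0.2488]
slope [ 0.00822533 -0.00092295  0.04832361]
[(array([ 0.498, -0.447,  0.105]), 0.95), (array([ 0.487, -0.249,  0.048]), 0.88)]
scene 764 (array([ 487.2, -249.8]), array([101.8,  67.2]), 84.8) [0.0393 0.046  0.0477] [ 0.4824 -0.2535]
slope [0.04040653 0.00718492 0.04538392]
[(array([ 0.491, -0.458,  0.098]), 0.75), (array([ 0.458, -0.419,  0.06 ]), 0.68), (array([ 0.465, -0.26 ,  0.049]), 0.62)]
```

```bash
cat >> h.py <<'E'
b=np.radians(-5.0);ux=np.array([np.cos(b),np.sin(b),0]);uy=np.array([-np.sin(b),np.cos(b),0]);Rd=R(dn,ux)
E
python3 - <<'E'
from h import *
e=env.sense();env.movel(e["ee_pos"]+[0,0,.06],rate=.2)
G=np.array([.4875,-.249,.0068])+.036*uy
env.reach(G+[0,0,.11],Rd);st()
env.movel(G,rate=.1);st()
effector.grasp(9);st()
for k in range(1,7):
    env.movel(G+[0,0,.018*k],rate=.08)
    f=env.sense()["wrist_force"];print(np.round(f,2))
env.pause(.3);st()
p,d=viewer.read_camera("scene");cv2.imwrite("pics/hang.png",cv2.resize(p[110:250,200:380],None,fx=4,fy=4,interpolation=2)[:,:,::-1]);np.savez("pics/hang.npz",p=p,d=d)
E
```

```text
18.21 [ 0.4901 -0.2119  0.1156] F [0.49 0.64 0.17] w 0.0916 gf 0.0
19.46 [ 0.4911 -0.2134  0.0074] F [-0.47  0.45 -0.35] w 0.0919 gf 0.0
19.98 [ 0.4907 -0.2131  0.007 ] F [-0.2   0.24  2.26] w 0.0645 gf 9.0
[-0.45 -0.4  -1.03]
[ 0.28 -0.37 -0.94]
[ 1.26 -0.09 -0.12]
[ 0.85 -0.01 -0.85]
[-0.28  0.39 -2.69]
[-0.16  0.21 -1.82]
22.52 [ 0.4904 -0.2131  0.1145] F [ 1.04  0.03 -1.65] w 0.0647 gf 9.0
```

View pics/hang.png

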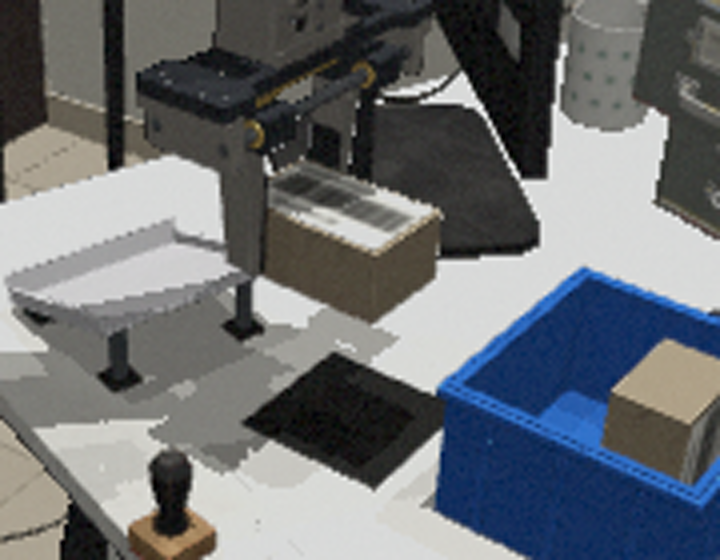

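It held level this time, even at 9 N, with no pivoting. So the earlier loss of angle was probably the carton bumping the tray on the turn. I'll set it flat again, grip firmly at its centre with the tool tilted 30°, lift clear, and turn it higher up and away from the tray.

```bash
cat >> h.py <<'E'
def zdir(deg):
    q=np.radians(deg);return np.cos(q)*dn+np.sin(q)*uy
E
python3 - <<'E'
from h import *
G=np.array([.4875,-.249,.0068])+.036*uy
env.movel(G+[0,0,.006],rate=.15);env.movel(G+[0,0,.0005],rate=.03)
effector.release();env.movel(G+[0,0,.085],rate=.25)
c=np.array([.4875,-.249,.0275]);z0=zdir(30);g0=c+.019*z0
env.reach(g0-.07*z0,R(z0,ux));env.movel(g0,rate=.12);st()
effector.grasp(50);st()
env.movel(g0+[0,0,.11],rate=.15);st()
m=np.array([.485,-.262,.138])
for T in (0,-30,-60):
    z=zdir(T);env.reach(m+.019*z,R(z,ux))
st()
p,d=viewer.read_camera("scene");cv2.imwrite("pics/up.png",cv2.resize(p[110:250,200:380],None,fx=4,fy=4,interpolation=2)[:,:,::-1]);np.savez("pics/up.npz",p=p,d=d)
E
```

```text
26.28 [ 0.4887 -0.2397  0.0115] F [ 0.53 -1.36  0.78] w 0.0923 gf 0.0
26.8 [ 0.4884 -0.24    0.0114] F [-0.74 -1.67  2.1 ] w 0.0649 gf 50.0
27.68 [ 0.4879 -0.2391  0.1202] F [ 0.19  0.9  -1.59] w 0.065 gf 50.0
29.46 [ 0.4827 -0.2802  0.1286] F [ 1.06 -0.47 -1.23] w 0.0646 gf 50.0
```

View pics/up.png

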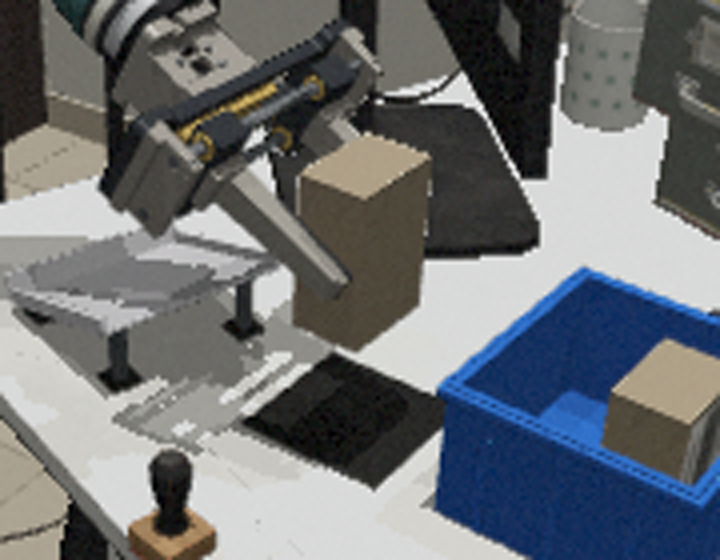

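The carton is upright in the gripper above the mat (360,240). Now I'll lower it, release, and back off.

Run:
```python
from h import *
z=zdir(-60);m=np.array([.486,-.276,.058])
env.movel(m+.019*z,rate=.12);f0=env.sense()["wrist_force"][2]
for k in range(1,10):
    env.movel(m+.019*z-[0,0,.0015*k],rate=.03);f=env.sense()["wrist_force"][2]-f0
    if f>3: break
print(k,f);st()
effector.release();P=env.sense()["ee_pos"];env.movel(P-.10*z,rate=.2);st()
for c in("top","scene"):
    p,d=viewer.read_camera(c);np.savez(f"pics/{c}2.npz",p=p,d=d);W=cloud(c,d)
    mm=(d>0)&(abs(W[...,0]-.487)<.06)&(abs(W[...,1]+.27)<.06)&(W[...,2]>.09)&(W[...,2]<.115)
    P=W[mm];print(c,mm.sum(),rect(P[:,:2]),np.round(np.percentile(P[:,2],[5,50,95]),4))
cv2.imwrite("pics/stand.png",cv2.resize(p[110:250,200:380],None,fx=4,fy=4,interpolation=2)[:,:,::-1])
st()
```

```text
4 7.350213655286958
31.33 [ 0.4846 -0.2927  0.0437] F [0.16 3.15 6.11] w 0.0647 gf 50.0
32.55 [ 0.4915 -0.2066  0.0924] F [ 0.37 -0.02 -0.31] w 0.0915 gf 0.0
top 801 (array([ 494.9, -253.4]), array([113.4,  72.4]), 71.4) [0.1    0.1032 0.1061]
scene 433 (array([ 494.6, -255.4]), array([112.3,  72.7]), 72.3) [0.092  0.1006 0.1021]
32.65 [ 0.4909 -0.2075  0.0923] F [ 0.3  -0.25  0.18] w 0.092 gf 0.0
```

View pics/stand.png

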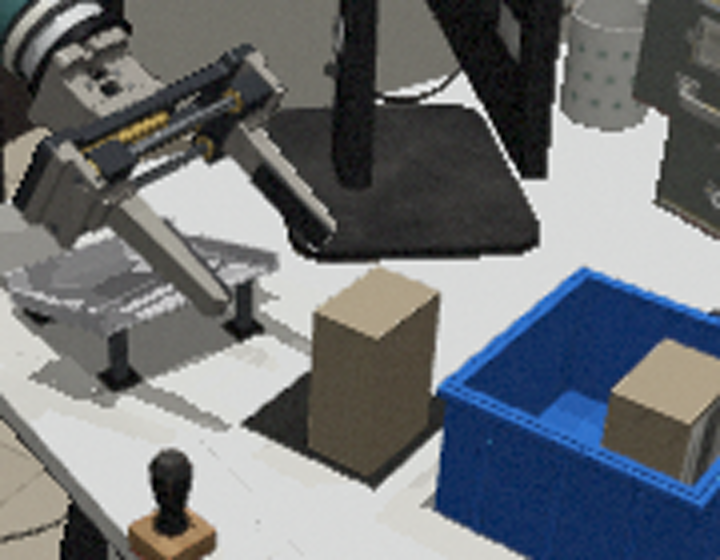

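It stands on the mat at (375,370), with the fingers clear. I'll refit its pose from the same pictures, leaving out the fingers.

Run:
```python
from h import *
for c in("top","scene"):
    q=np.load(f"pics/{c}2.npz");d=q["d"];W=cloud(c,d)
    mm=(d>0)&(abs(W[...,0]-.487)<.06)&(W[...,1]<-.235)&(W[...,1]>-.33)&(W[...,2]>.092)&(W[...,2]<.112)
    k,l,s_,_=cv2.connectedComponentsWithStats(mm.astype(np.uint8));mm=l==1+np.argmax(s_[1:,4])
    P=W[mm];A=np.c_[P[:,:2]-P[:,:2].mean(0),np.ones(len(P))]
    print(c,mm.sum(),rect(P[:,:2]),np.round(P[:,:2].mean(0),4),np.linalg.lstsq(A,P[:,2],rcond=None)[0])
```

```text
top 781 (array([ 485.8, -279.9]), array([45. , 65.2]), 84.9) [ 0.485  -0.2798] [ 0.01101211 -0.00560142  0.10311448]
scene 396 (array([ 485.7, -280.7]), array([46.3, 68.2]), 85.6) [ 0.481 -0.283] [0.03823756 0.0398363  0.0997992 ]
```

Run:
```python
from h import *
P=env.sense()["ee_pos"];env.movel(P+[0,0,.09],rate=.25)
H=np.array([.4858,-.280,.067])
env.reach(H+[0,0,.07],Rd);st();env.movel(H,rate=.1);st()
effector.grasp(25);st()
env.movel(H+[0,0,.128],rate=.2);st()
T=np.array([.5237,-.3957,0])
env.movel([.486,T[1],.195],rate=.2);env.movel(T+[0,0,.195],rate=.15);st()
p,d=viewer.read_camera("scene");cv2.imwrite("pics/over.png",cv2.resize(p[60:250,230:440],None,fx=3,fy=3,interpolation=2)[:,:,::-1])
```

```text
34.29 [ 0.4853 -0.2785  0.1354] F [ 0.49 -0.2  -0.01] w 0.092 gf 0.0
35.14 [ 0.4861 -0.2803  0.0673] F [ 1.06  0.11 -0.31] w 0.0922 gf 0.0
35.66 [ 0.486  -0.2801  0.0673] F [ 0.04 -0.12  2.21] w 0.0649 gf 25.0
36.45 [ 0.4851 -0.2793  0.1939] F [ 1.14  0.32 -1.82] w 0.0648 gf 25.0
37.58 [ 0.5241 -0.3941  0.1946] F [-0.11 -1.22 -2.02] w 0.065 gf 25.0
```

View pics/over.png

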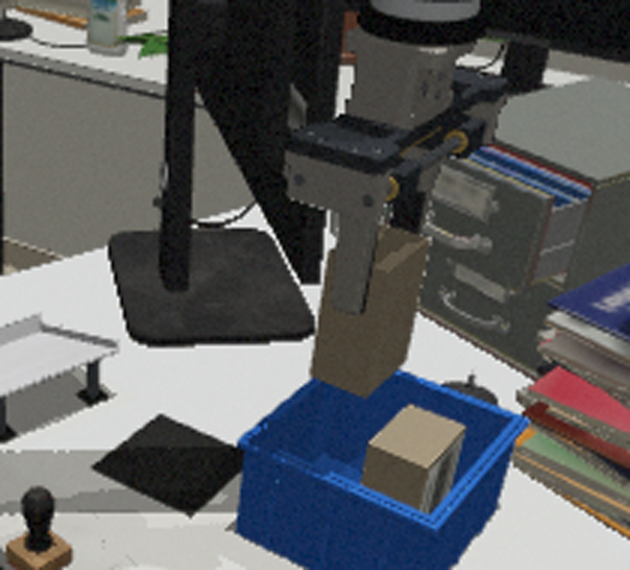

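The carton hangs over the free half, with its foot near (365,380), leaning slightly towards +y. There is about 18 mm of clearance on that side, and floor contact will square it up. Lowering now.

Run:
```python
from h import *
T=np.array([.5237,-.3957,0])
for z in (.14,.11,.09,.08):
    env.movel(T+[0,0,z],rate=.12);f=env.sense()["wrist_force"];print(z,np.round(f,1))
    if np.linalg.norm(f[:2])>8 or f[2]>6: break
else:
    for k in range(1,15):
        env.movel(T+[0,0,.08-.001*k],rate=.03);f=env.sense()["wrist_force"]
        if f[2]>6: break
    print(k)
st()
p,d=viewer.read_camera("scene");cv2.imwrite("pics/in.png",cv2.resize(p[60:250,230:440],None,fx=3,fy=3,interpolation=2)[:,:,::-1])
```

```text
0.14 [ 0.4  0.5 -0.7]
0.11 [ 0.2 -0.  -1. ]
0.09 [ 0.6  0.5 -1.9]
0.08 [-0.3  0.5 -1.5]
11
41.95 [ 0.5238 -0.396   0.0704] F [-2.65  2.74  7.91] w 0.0647 gf 25.0
```

View pics/in.png

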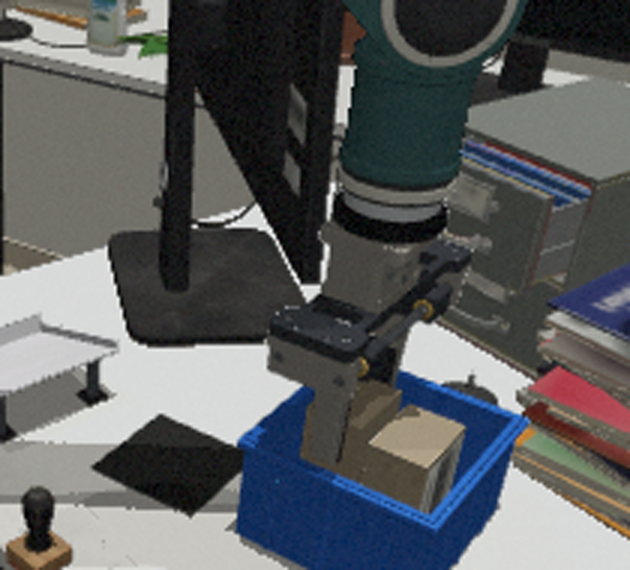

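Run:
```python
from h import *
env.movel(env.sense()["ee_pos"]-[0,0,.0005],rate=.03)
effector.release();st()
P=env.sense()["ee_pos"];env.movel(P+[0,0,.15],rate=.15);env.movel([.46,P[1]-.02,P[2]+.15],rate=.2);st()
d=viewer.read_camera("scene")[1];W=cloud("scene",d)
m=(d>0)&(W[...,0]>.44)&(W[...,0]<.6)&(W[...,1]<-.36)&(W[...,1]>-.49)&(W[...,2]>.096)&(W[...,2]<.115)
k,l,s,_=cv2.connectedComponentsWithStats(m.astype(np.uint8))
for i in range(1,k):
    if s[i,4]>60:
        P=W[l==i];A=np.c_[P[:,:2]-P[:,:2].mean(0),np.ones(len(P))]
        print(s[i,4],rect(P[:,:2]),np.round(np.linalg.lstsq(A,P[:,2],rcond=None)[0],3))
for nme in("stamp","label_roll"):print(nme,[np.round(r["at"],3) for r in search_frame("scene",nme)[:1]])
```

```text
42.82 [ 0.5238 -0.3959  0.0697] F [-0.34  0.19 -0.49] w 0.0919 gf 0.0
44.45 [ 0.46   -0.4159  0.2195] F [ 0.14 -0.37  0.19] w 0.0921 gf 0.0
415 (array([ 523.9, -397.1]), array([45.4, 66.8]), 84.2) [0.04  0.025 0.103]
473 (array([ 505.9, -451.4]), array([45.7, 67.9]), 85.3) [0.038 0.02  0.103]
stamp [array([ 0.331, -0.248,  0.016])]
label_roll []
```

Both cartons stand level and parallel, with tops at about 0.103 m, so I'm handing in.

```bash
python3 -c "
from h import *
print(workorder.finish_job());st()"
```

```text
the job is handed in; nothing more can be done
None
the job is handed in; nothing more can be done
```

The job is handed in at about 44.5 s, with no verdict returned: the carton stood let go on the mat and now stands on end in the tote, parallel to the still-upright other carton; the stamp had not moved at the last check, the detector did not find the label roll then, the first turn needed a re-grip, and I viewed 11 pictures, one over the limit.

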